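# Stack the run plates and clip in the run card

### The job

Stack the next run on the loading nest (grey base with a raised aluminium field): first the blue tube plate, on it the yellow tube plate, and on that the black lid, each lined up lengthwise and seated fully down over the one below. Last, take the green run card out of its wooden rack and press it upright, middle to middle, fully down into the sprung steel clip on the purple base. The red plate is already run: leave it where it lies.

Things in the scene. Friction and masses are not known exactly. Their poses are not given: they have to be found in the camera images.
- blue_plate: Blue tube plate, 24 white caps on top, loose, 0.11 kg. 92 (x) x 56 (y) mm, upright sides to 26 mm height, to be taken across the 56 mm; raised field 76 x 40 mm on top to 32 mm. Hollow below (84 x 48 mm, 10 mm deep): sits over the raised field of what is below, 4 mm play each way. Origin: centre of the underside, x along the length.
- yellow_plate: Yellow tube plate, 24 white caps on top, loose, 0.11 kg. 92 (x) x 56 (y) mm, upright sides to 26 mm height, to be taken across the 56 mm; raised field 76 x 40 mm on top to 32 mm. Hollow below (84 x 48 mm, 10 mm deep): sits over the raised field of what is below, 4 mm play each way. Origin: centre of the underside, x along the length. Seated: origin 26 mm above the blue plate's.
- lid: Black lid, no caps, loose, 0.1 kg. 92 (x) x 56 (y) mm, upright sides to 26 mm height, to be taken across the 56 mm; raised field 76 x 40 mm on top to 32 mm. Hollow below (84 x 48 mm, 10 mm deep): sits over the raised field of what is below, 4 mm play each way. Origin: centre of the underside, x along the length. Seated: origin 26 mm above the yellow plate's.
- red_plate: Red tube plate, 24 white caps on top, loose, 0.11 kg. 92 (x) x 56 (y) mm, upright sides to 26 mm height, to be taken across the 56 mm; raised field 76 x 40 mm on top to 32 mm. Hollow below (84 x 48 mm, 10 mm deep): sits over the raised field of what is below, 4 mm play each way. Origin: centre of the underside, x along the length.
- card: Green run card, upright, loose, 0.05 kg, standing in the rack (may lean 0.1 rad). Blade 4 mm thick (x), 60 mm wide (y), 0 to 38 mm height, lowest 2 mm narrowed to 2.4 mm; above it a grip block 14 mm thick (x), 44 mm wide (y), 36 to 66 mm height, to be taken across its 14 mm. Origin: centre of the lower edge, z up.
- nest: Loading nest, fixed: grey base 124 (x) x 86 (y) x 6 mm, raised aluminium field 76 x 40 mm in the middle, to 12 mm height. Origin: centre of the underside on the table, x along its length. A seated plate has its origin 6 mm above this one and its x along this x (either way round).
- clip: Sprung clip, fixed: purple base 56 (x) x 80 (y) mm, side walls 18 mm high; two steel jaws 68 mm long (y) part along x: 2 mm apart from 7 to 20 mm height, flared to a 12 mm wide funnel at 31 mm. Each yields 8 mm with 1 N + 0.8 N/mm; pressing in takes up to 10 N. The card goes in with its width along y until its lower edge is on the base, 6 mm above the origin. Origin: centre of the underside.
- rack: Light wooden card rack, fixed, 50 (x) x 76 (y) x 28 mm high, with a 6 mm wide slot along y, open at the top and the ends, its floor at 5 mm height; the card stands in it. Origin: centre of the underside on the table.
- tube_rack: White tube rack with 15 small clear and orange tube caps, fixed, 84 (x) x 50 (y) x 40 mm high; a bystander. Origin: centre of the underside.

How it is judged (in metres and radians):
On the way, in this order (a step that is already met when the one before it is completed fails the run):
1. the blue plate sits on the nest (z of blue_plate in the frame of nest between 0.002 and 0.01 m and horizontal distance between blue_plate and nest below 0.01 m and angle between the x axis of blue_plate and the x axis of nest, either way round below 0.2 rad and angle between blue_plate's own z axis and vertical below 0.08 rad), for 0.2 s.
2. the yellow plate sits on the blue plate, still on the nest (all of step 1 and z of yellow_plate in the frame of blue_plate between 0.022 and 0.03 m and horizontal distance between yellow_plate and blue_plate below 0.01 m and angle between the x axis of yellow_plate and the x axis of blue_plate, either way round below 0.2 rad and angle between yellow_plate's own z axis and vertical below 0.08 rad), for 0.2 s.
3. the lid sits on the yellow plate, the stack intact (all of step 2 and z of lid in the frame of yellow_plate between 0.022 and 0.03 m and horizontal distance between lid and yellow_plate below 0.01 m and angle between the x axis of lid and the x axis of yellow_plate, either way round below 0.2 rad and angle between lid's own z axis and vertical below 0.08 rad), for 0.2 s.
4. the card is pressed fully down into the clip, the stack intact (all of step 3 and z of card in the frame of clip between 0.003 and 0.009 m and x of card in the frame of clip between -0.004 and 0.004 m and y of card in the frame of clip between -0.012 and 0.012 m and angle between the y axis of card and the y axis of clip, either way round below 0.15 rad and angle between card's own z axis and vertical below 0.15 rad), for 0.2 s.
At the end, for the whole second after the job is handed in: Nest, blue, yellow, lid stacked in that order, each seated (height 4 mm, sideways 10 mm, in line 0.2 rad, upright 0.08 rad); card in the clip, lower edge within 3 mm of the base, 4 mm across, 12 mm along, 0.15 rad in line and upright; all released and at rest; red plate moved under 20 mm (all of step 4 and linear speed of each of blue_plate, yellow_plate, lid, card below 0.02 m/s); the robot touches nothing.
It fails at once if the red plate is moved by more than 20 mm (distance of red_plate from where it was at the start of the episode above 0.02 m).
It also fails if it takes over 118 s, if anything falls off the work surface, if the arm or the gripper's body presses on something with over 40 N, if the wrist force passes 120 N, or if a joint passes its speed limit or range.

### The arm

A 7-joint arm with a two-finger parallel gripper is mounted at the origin on the work surface. World frame = base frame: x ahead of the robot, y to its left, z up, the work surface at z = 0. Lengths are in m, angles in degrees, forces in N, time in s.
With the tool pointing down it reaches from about 0.35 to 0.9 m from the base axis. Payload 8.1 kg.
Tool frame: the origin (TCP) lies midway between the tips of the shut fingers; the grasp point (between the pads) lies 19 mm behind it (arm.grip_point_offset is the distance from the TCP to the grasp point, in m); z points along the fingers, x is the direction in which the jaws open and shut, and the axes are right-handed (so a half turn about z gives the same grasp; the last joint's range is limited). The gripper opens to 92 mm and grips with 3 to 60 N. Pads are 19 mm wide; open, the fingers measure 130 mm over their backs; the gripper's body (75 mm by 190 mm) begins 47 mm behind the grasp point.
Start: joints at [-73.831, 24.895, 1.432, 90.138, -0.665, 64.973, -4.303], TCP at [0.235, 0.579, 0.227] pointing down, gripper open.
Joint ranges: [-149.89, 149.89], [-25.12, 119.58], [-72.63, 75.52], [4.76, 147.25], [-75.54, 255.54], [6.69, 114.76], [-157.13, 157.13]. Speed limits (degrees/s): [127.2, 127.2, 172.46, 172.46, 180, 180, 180].

### API

Orientations are given as a 3x3 rotation matrix whose columns are the frame's x, y, z axes.
In Python, from plant import status, viewer, order, models, arm gives the robot as it stands.
- The arm moves only by the tool jog_arm, never from a script. Its argument "commands" is a list of rows, each a list of 3 entries, a list of its own where there are three numbers: the turn, a rotation vector about the tool's x, y, z as a fraction of full scale, then the shift along the tool's x, y, z as a fraction of full scale, then the closure, from -1 (fully open) to 1 (shut). A call has 1 to 10 rows; each row is the pose to reach, as a shift and turn from the pose commanded when the call began, along the tool's axes at that moment; what a row does not reach only later rows make up. Full scale, the value 1, is 0.5 m for a shift and pi/2 rad for a turn. A row lasts 1/8 s, in which the tool goes at most 62.5 mm and 10.7 degrees, less where a joint would pass 70% of its speed; a pose out of reach is approached as far as the arm can. A call with a number of a shift or a turn outside -1 to 1 is refused whole. A call with a gripper value outside its range is refused whole. The fingers move at their own pace and stop on an object; "grip_force" is the grip in N (left out, the last holds). Time passes only in rows, so rows that repeat a pose let the fingers close. It gives the time, the measured TCP pose, the force and the opening at its end, in the units of the state.
- status.state(): the state, without advancing time (a new reading comes with each control period).
- viewer.camera(name): name is "scene" or "side" or "wrist"; returns a dict with "pixels" (384x512x3 uint8, red, green, blue), "fx", "fy", "cx", "cy" (pixels), "R" (3x3) and "t" (3): a world point X has camera coordinates R X + t; the wrist camera has in their place "mount" (4x4, takes a point from camera to tool coordinates, whose origin is the TCP and whose axes are the tool frame's). Camera axes: x right, y down, z forward; pixel columns grow to the right and rows downward; lengths in m; the calibration is good to about 2 mm. A picture is of the moment at which its call begins: read the wrist's pose just before it. There is no depth.
- order.close_job(): hands the job in, once; it reports no verdict.
Trained networks look in a picture, given as the dict that the camera call returned (one of the last four; its "shot" number tells which), for a name from the list of things; names that differ only in an ending like _2 or _b are one class to them, and where a whole thing is asked for, a point or a joint stands for the part that bears it (a point fixed in the world has none). Each returns a list of dicts, best first, with "score" (0 to 1); they miss things now and then, are a little off and sometimes report something else, mostly with a low value. They report only what shows in the picture. A call takes as long as a camera call.
- models.regions_of(picture, query): "region" (384x512 bool, what is visible of it) and "xy" ([column, row] in pixels, amid what is visible of it).
- models.pinpoint(picture, query): "xy" ([column, row] in pixels: a listed point, or the origin of a listed thing).
The state is a dict: "time": time; "qpos": joint angles; "joint_velocities": joint speeds; "effort": joint torques, N m; "tool_pos": TCP position; "tool_rot": TCP orientation; "force": force on the tool from outside, world axes, zero at the start; "torque": the same for the moment, N m; "grip_width": finger opening in m.
Only numpy, scipy, OpenCV 4.12 (cv2) and the standard library are available. Lean on these libraries where they do the work, as an engineer would, in place of code of your own. Each camera call takes 0.05 s, during which the arm holds its last target.

## Working session

There is one attempt and no reset: what is moved stays moved. The work goes in short steps, Python scripts to look and compute and a tool call to move; the robot and the scene stay as the last step left them, time stands still between calls to the robot, and variables do not carry over. Pictures are saved under pics/ and viewed, and the job is handed in when it is done.

Besides the shell and the picture viewer there is one more tool, called as name([rows], argument=value, ...), one row to a line, values as JSON. jog_arm: Moves the arm, as the interface text tells. Shift numbers are shares of 0.5 m and turn numbers shares of pi/2 rad, none past 1 either way. Its arguments: {"type":"object","properties":{"commands":{"type":"array"},"grip_force":{"type":"number"}},"required":["commands"]}

```bash
ls; mkdir -p pics; python3 - <<'E'
from plant import status, viewer, order, models, arm
import cv2
s=status.state(); print(s)
for n in ["scene","side","wrist"]:
    c=viewer.camera(n); cv2.imwrite(f"pics/{n}0.png",c["pixels"][:,:,::-1]); print(n,{k:v for k,v in c.items() if k!="pixels"})
print(arm.grip_point_offset, [a for a in dir(arm) if a[0]!='_'])
E
```

```text
pics
{'time': 0.0, 'qpos': array([-73.83185144,  24.93562037,   1.43387964,  90.18966258,
        -0.66247399,  64.97401055,  -4.30307638]), 'joint_velocities': array([ 0.09456752, -0.12864705, -0.00974699,  0.12357823, -0.00200772,
       -0.06248654,  0.09128977]), 'effort': array([ 2.07377234e-03, -6.67836714e+01,  9.86284576e-01, -3.14460397e+01,
       -6.03959640e-02,  4.25076485e-02,  1.30225581e-04]), 'tool_pos': array([0.23450068, 0.57877951, 0.22595084]), 'tool_rot': array([[ 3.75458961e-01,  9.26838931e-01, -4.06723492e-04],
       [ 9.26837679e-01, -3.75459128e-01, -1.53633198e-03],
       [-1.57664033e-03,  1.99862950e-04, -9.99998737e-01]]), 'force': array([ 0.24327549, -0.17863229,  0.84840815]), 'torque': array([ 0.0532119 , -0.02625162, -0.00101419]), 'grip_width': 0.09169351148628488}
scene {'fx': 432.95949445605106, 'fy': 432.95949445605106, 'cx': 252.83447267782608, 'cy': 193.5928386853024, 'R': array([[ 0.17911215,  0.9838184 ,  0.00449302],
       [ 0.50492955, -0.0880051 , -0.85866248],
       [-0.84437254,  0.15606554, -0.51252177]]), 't': array([-0.10667181, 
[... 172 characters left out ...]
8, -0.16481065,  0.01104473],
       [-0.10338638,  0.56377292, -0.81943355],
       [ 0.12882466, -0.80931918, -0.57306777]]), 't': array([0.53088662, 0.08902565, 1.00372395]), 'shot': 2}
wrist {'fx': 343.33309610131295, 'fy': 343.33309610131295, 'cx': 256.6952454281943, 'cy': 189.02570652412584, 'mount': array([[ 9.99999681e-01, -6.34980239e-04,  4.85170720e-04,
         9.99365439e-04],
       [ 4.55372931e-04,  9.51711056e-01,  3.06994883e-01,
        -8.29752442e-02],
       [-6.56678023e-04, -3.06994564e-01,  9.51711041e-01,
        -1.57733091e-01],
       [ 0.00000000e+00,  0.00000000e+00,  0.00000000e+00,
         1.00000000e+00]]), 'shot': 3}
0.0188 ['IKError', 'grip_point_offset']
```

View pics/scene0.png

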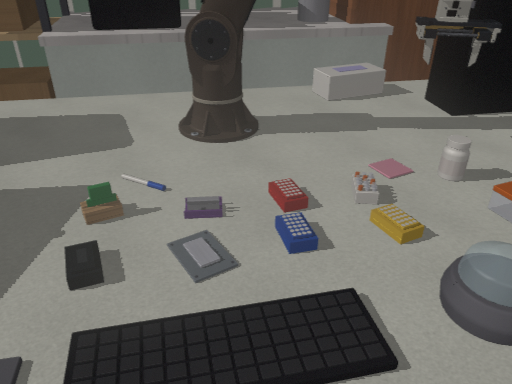

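View pics/side0.png

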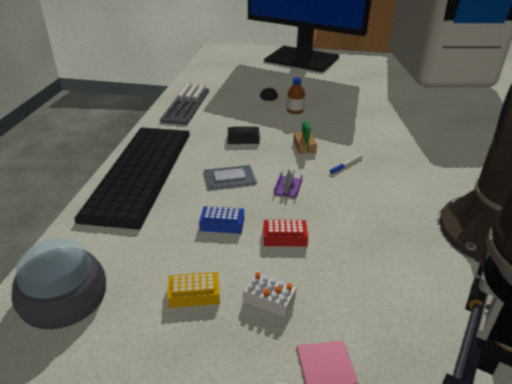

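View pics/wrist0.png

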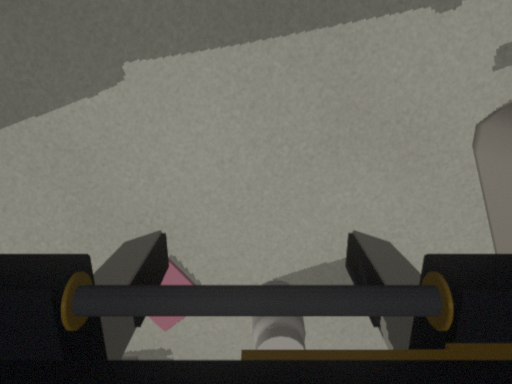

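```bash
cat > h.py <<'E'
import numpy as np, cv2
from scipy.optimize import minimize
from scipy.spatial.transform import Rotation as Ro
from plant import status, viewer, order, models, arm
def box(x,y,z0,z1): return [[sx*x/2,sy*y/2,z] for sx in(-1,1) for sy in(-1,1) for z in(z0,z1)]
P=box(.092,.056,0,.026)+box(.076,.040,0,.032)
G={'blue_plate':[P],'yellow_plate':[P],'red_plate':[P],'lid':[P],
 'nest':[box(.124,.086,0,.006)+box(.076,.040,0,.012)],
 'clip':[box(.056,.080,0,.018)],
 'rack':[box(.050,.076,0,.028)],
 'tube_rack':[box(.084,.050,0,.040)],
 'card':[box(.004,.060,0,.038),box(.014,.044,.036,.066)]}
def cam(n):
    s=status.state(); c=viewer.camera(n)
    if 'mount' in c:
        T=np.eye(4);T[:3,:3]=s['tool_rot'];T[:3,3]=s['tool_pos']
        W=np.linalg.inv(T@c['mount']); c['R']=W[:3,:3]; c['t']=W[:3,3]
    return c
def proj(c,X):
    q=np.asarray(X)@c['R'].T+c['t']
    return np.c_[c['fx']*q[:,0]/q[:,2]+c['cx'],c['fy']*q[:,1]/q[:,2]+c['cy']]
def ray(c,xy,z):
    d=c['R'].T@np.array([(xy[0]-c['cx'])/c['fx'],(xy[1]-c['cy'])/c['fy'],1]); o=-c['R'].T@c['t']
    return o+d*(z-o[2])/d[2]
def place(g,p,z):
    X=np.array(g);c,s=np.cos(p[2]),np.sin(p[2])
    return np.c_[p[0]+c*X[:,0]-s*X[:,1],p[1]+s*X[:,0]+c*X[:,1],z+X[:,2]]
S=4
def sil(c,name,p,z):
    m=np.zeros((384*S,512*S),np.uint8)
    for g in G[name]:
        u=(proj(c,place(g,p,z))+.5)*S-.5
        cv2.fillConvexPoly(m,cv2.convexHull(np.round(u).astype(np.int32)),1)
    return m
def fit(name,views,z=0,p0=None):
    """views: list of (cam,mask)"""
    big=[(c,cv2.resize(m.astype(np.uint8),None,fx=S,fy=S,interpolation=cv2.INTER_NEAREST)) for c,m in views]
    def cost(p):
        t=0
        for c,m in big:
            s=sil(c,name,p,z); t+=1-(s&m).sum()/max(1,(s|m).sum())
        return t/len(big)
    if p0 is None:
        c,m=views[0]; ys,xs=np.nonzero(m); w=ray(c,[xs.mean(),ys.mean()],z+.015)
        st=[[w[0],w[1],a] for a in np.arange(0,np.pi,np.pi/8)]
    else: st=[list(p0)]
    best=None
    for s in st:
        s=np.array(s)
        r=minimize(cost,s,method='Nelder-Mead',options=dict(initial_simplex=[s,s+[.01,0,0],s+[0,.01,0],s+[0,0,.25]],xatol=2e-4,fatol=1e-4,maxiter=120))
        if best is None or r.fun<best.fun: best=r
    return best.x,best.fun
E
cat > a.py <<'E'
from h import *
V={n:cam(n) for n in('scene','side')}
for name in G:
    vs=[]
    for n in V:
        r=models.regions_of(V[n],name)
        if r: vs.append((V[n],r[0]['region'])); i=n,round(r[0]['score'],2),r[0]['region'].sum(),np.round(r[0]['xy'])
        print(name,i if r else n+' none')
    p,f=fit(name,vs,.005 if name=='card' else 0)
    print('   both',np.round(p[:2],4),round(np.degrees(p[2]),1),round(f,3))
    for v in vs:
        q,f=fit(name,[v],.005 if name=='card' else 0,p); print('     one',np.round(q[:2],4),round(np.degrees(q[2]),1),round(f,3))
E
time python3 a.py
```

```text
blue_plate ('scene', 0.67, np.int64(1217), array([295., 234.]))
blue_plate ('side', 0.88, np.int64(1079), array([222., 221.]))
   both [0.6018 0.0829] 3.5 0.047
     one [0.6011 0.0825] 2.5 0.053
     one [0.6018 0.0829] 3.5 0.037
yellow_plate ('scene', 0.96, np.int64(1333), array([394., 223.]))
yellow_plate ('side', 0.78, np.int64(1707), array([192., 286.]))
   both [0.6065 0.2912] 16.7 0.037
     one [0.607  0.2903] 16.4 0.03
     one [0.6068 0.2921] 16.8 0.033
red_plate ('scene', 0.89, np.int64(913), array([288., 193.]))
red_plate ('side', 0.66, np.int64(1150), array([285., 232.]))
   both [0.4604 0.1023] 189.2 0.043
     one [0.4619 0.1023] 188.7 0.047
     one [0.46   0.1026] 189.7 0.029
lid ('scene', 0.56, np.int64(1491), array([ 81., 264.]))
lid ('side', 0.68, np.int64(556), array([244., 135.]))
   both [ 0.6298 -0.3106] 12.6 0.05
     one [ 0.6295 -0.311 ] 13.2 0.047
     one [ 0.6301 -0.3106] 12.3 0.048
nest ('scene', 0.71, np.int64(2145), array([204., 258.]))
nest ('side', 0.78, np.int64(1003), array([226., 177.]))
   both [ 0.6264 -0.1039] 22.0 0.044
     one [ 0.6262 -0.1
[... 311 characters left out ...]
4(722), array([ 97., 210.]))
rack ('side', 0.77, np.int64(334), array([300., 146.]))
   both [ 0.4509 -0.2994] 199.2 0.26
     one [ 0.4529 -0.2988] 198.8 0.246
     one [ 0.4487 -0.2968] 195.2 0.249
tube_rack ('scene', 0.92, np.int64(750), array([366., 191.]))
tube_rack ('side', 0.89, np.int64(1574), array([270., 294.]))
   both [0.4673 0.2819] 164.4 0.139
     one [0.4689 0.2806] 163.4 0.138
     one [0.4673 0.2834] 164.0 0.131
card ('scene', 0.63, np.int64(540), array([101., 193.]))
card ('side', 0.72, np.int64(1110), array([283., 232.]))
   both [ 0.4159 -0.304 ] 17.4 0.66
     one [ 0.4159 -0.304 ] 17.4 0.32
     one [ 0.4159 -0.304 ] 17.4 1.0
real	3m21.993s
user	1m57.511s
sys	0m46.166s
```

```bash
cat >> h.py <<'E'
def rot(yaw):
    a=np.radians(yaw); x=np.array([np.cos(a),np.sin(a),0]); z=np.array([0,0,-1.]); return np.c_[x,np.cross(z,x),z]
def plan(*poses):
    """each (x,y,z,yaw deg of tool x)"""
    s=status.state(); R0=s['tool_rot'];p0=s['tool_pos']
    print('t',round(s['time'],2),'at',np.round(p0,4),'yaw',round(np.degrees(np.arctan2(R0[1,0],R0[0,0])),1),'w',round(s['grip_width'],4),'F',np.round(s['force'],1),'q7',round(s['qpos'][6]))
    for p in poses:
        d=R0.T@(np.array(p[:3])-p0)/.5; w=Ro.from_matrix(R0.T@rot(p[3])).as_rotvec()/(np.pi/2)
        print('row [%s],[%s]'%(','.join('%.4f'%v for v in w),','.join('%.4f'%v for v in d)),'rows>=',round(max(np.linalg.norm(d)*8,np.linalg.norm(w)*90/10.7),1))
E
python3 -c "
from h import *
plan((.602,.083,.16,93.5))"
```

```text
t 1.15 at [0.2346 0.5793 0.2267] yaw 67.9 w 0.092 F [ 0.4 -0.  -0.6] q7 -4
row [0.0000,-0.0000,-0.2839],[-0.6441,1.0537,0.1335] rows>= 9.9
```

jog_arm([
  [[0,0,-0.284],[-0.6,1.0,0.13],-1],
  [[0,0,-0.284],[-0.6,1.0,0.13],-1],
  [[0,0,-0.284],[-0.6,1.0,0.13],-1],
  [[0,0,-0.284],[-0.6,1.0,0.13],-1],
  [[0,0,-0.284],[-0.6,1.0,0.13],-1],
  [[0,0,-0.284],[-0.6,1.0,0.13],-1],
  [[0,0,-0.284],[-0.6,1.0,0.13],-1],
  [[0,0,-0.284],[-0.6,1.0,0.13],-1],
  [[0,0,-0.284],[-0.6,1.0,0.13],-1],
  [[0,0,-0.284],[-0.6,1.0,0.13],-1],
])

```text
time: 2.4
tool_pos: [0.5874, 0.1087, 0.1614]
tool_rot: [[-0.056, 0.998, 0.001], [0.998, 0.056, -0.002], [-0.002, 0.001, -1.0]]
force: [-0.1, 0.7, -0.2]
grip_width: 0.0917
```

```bash
python3 -c "
from h import *
plan((.602,.083,.16,93.5))"
```

```text
t 2.4 at [0.5874 0.1087 0.1614] yaw 93.2 w 0.0917 F [-0.1  0.7 -0.2] q7 80
row [0.0003,0.0013,-0.0033],[-0.0530,0.0263,0.0029] rows>= 0.5
```

jog_arm([
  [[0,0,-0.003],[-0.053,0.026,0.003],-1],
  [[0,0,-0.003],[-0.053,0.026,0.003],-1],
  [[0,0,-0.003],[-0.053,0.026,0.003],-1],
  [[0,0,-0.003],[-0.053,0.026,0.003],-1],
])

```text
time: 2.9
tool_pos: [0.5996, 0.0892, 0.1603]
tool_rot: [[-0.068, 0.998, -0.0], [0.998, 0.068, 0.001], [0.001, -0.0, -1.0]]
force: [0.1, 0.0, 0.3]
grip_width: 0.092
```

```bash
cat > w.py <<'E'
import sys
from h import *
name,x,y,yaw,tag=sys.argv[1],*map(float,sys.argv[2:5]),sys.argv[5]
z=float(sys.argv[6]) if len(sys.argv)>6 else 0
s=status.state(); print(np.round(s['tool_pos'],4), s['time'])
c=cam('wrist'); r=models.regions_of(c,name)
im=c['pixels'][:,:,::-1].copy()
if r:
    m=r[0]['region']; p,f=fit(name,[(c,m)],z,[x,y,np.radians(yaw)])
    print(r[0]['score'],m.sum(),np.round(r[0]['xy']),'fit',np.round(p[:2],4),round(np.degrees(p[2]),2),round(f,3))
    cs,_=cv2.findContours(m.astype(np.uint8),0,2); cv2.drawContours(im,cs,-1,(255,0,255),1)
    for g in G[name]:
        h=cv2.convexHull(proj(c,place(g,p,z)).astype(np.float32)); cv2.polylines(im,[np.round(h).astype(int)],True,(0,255,0),1)
cv2.imwrite(f'pics/{tag}.png',im)
E
python3 w.py blue_plate .602 .083 3.5 w1
```

```text
[0.5996 0.0892 0.1603] 2.9
0.59 6632 [252. 175.] fit [0.603  0.0844] 4.0 0.014
```

View pics/w1.png

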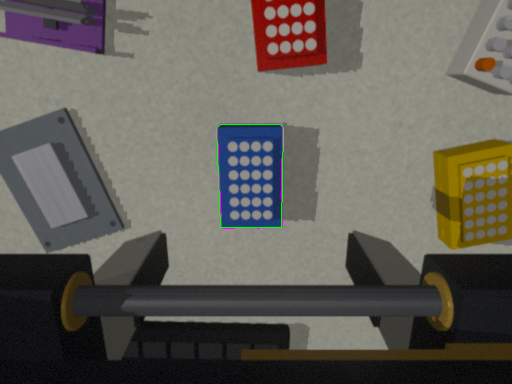

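```bash
python3 -c "
from h import *
plan((.603,.0844,.06,94),(.603,.0844,.007,94))"
```

```text
t 3.0 at [0.5997 0.0889 0.1604] yaw 93.9 w 0.092 F [ 0.8 -0.1 -0.1] q7 83
row [0.0001,-0.0003,-0.0015],[-0.0096,0.0059,0.2007] rows>= 1.6
row [0.0001,-0.0003,-0.0015],[-0.0096,0.0059,0.3067] rows>= 2.5
```

jog_arm([
  [[0,0,0],[-0.0096,0.006,0.2],-1],
  [[0,0,0],[-0.0096,0.006,0.2],-1],
  [[0,0,0],[-0.0096,0.006,0.26],-1],
  [[0,0,0],[-0.0096,0.006,0.307],-1],
  [[0,0,0],[-0.0096,0.006,0.307],-1],
  [[0,0,0],[-0.0096,0.006,0.307],-1],
  [[0,0,0],[-0.0096,0.006,0.307],-1],
])

```text
time: 3.88
tool_pos: [0.6042, 0.0836, 0.0081]
tool_rot: [[-0.066, 0.998, 0.002], [0.998, 0.066, 0.001], [0.0, 0.002, -1.0]]
force: [-0.1, 0.8, -0.4]
grip_width: 0.0917
```

```bash
python3 -c "
from h import *
plan((.603,.0844,.007,94))"
```

```text
t 3.88 at [0.6042 0.0836 0.0081] yaw 93.8 w 0.0917 F [-0.1  0.8 -0.4] q7 85
row [0.0014,-0.0003,-0.0023],[0.0017,-0.0024,0.0021] rows>= 0.0
```

jog_arm([
  [[0,0,0],[0,-0.002,0.002],1],
  [[0,0,0],[0,-0.002,0.002],1],
  [[0,0,0],[0,-0.002,0.002],1],
  [[0,0,0],[0,-0.002,0.002],1],
  [[0,0,0],[0,-0.002,0.002],1],
  [[0,0,0],[0,-0.002,0.002],1],
], grip_force=25)

```text
time: 4.62
tool_pos: [0.6024, 0.0833, 0.0058]
tool_rot: [[-0.066, 0.998, 0.0], [0.998, 0.066, 0.0], [0.0, 0.0, -1.0]]
force: [-0.2, 0.4, 1.3]
grip_width: 0.0556
```

```bash
python3 -c "
from h import *
plan((.6264,-.1039,.15,112))"
```

```text
t 4.62 at [0.6024 0.0833 0.0058] yaw 93.8 w 0.0556 F [-0.2  0.4  1.3] q7 85
row [0.0000,-0.0000,-0.2025],[-0.3766,0.0233,-0.2885] rows>= 3.8
```

jog_arm([
  [[0,0,0],[0,0,-0.1],1],
  [[0,0,-0.1],[-0.1,0.04,-0.25],1],
  [[0,0,-0.2],[-0.37,0.12,-0.36],1],
  [[0,0,-0.2],[-0.37,0.12,-0.36],1],
  [[0,0,-0.2],[-0.37,0.12,-0.36],1],
  [[0,0,-0.2],[-0.37,0.12,-0.36],1],
  [[0,0,-0.2],[-0.37,0.12,-0.36],1],
  [[0,0,-0.2],[-0.37,0.12,-0.36],1],
])

```text
time: 5.62
tool_pos: [0.6737, -0.0954, 0.1847]
tool_rot: [[-0.373, 0.928, -0.002], [0.928, 0.373, 0.001], [0.002, -0.001, -1.0]]
force: [0.9, 0.8, -1.1]
grip_width: 0.0557
```

```bash
python3 w.py nest .6264 -.1039 22 w2
```

```text
[ 0.6737 -0.0954  0.1847] 5.625
0.85 9751 [265.  98.] fit [ 0.6271 -0.1018] 22.14 0.169
```

View pics/w2.png

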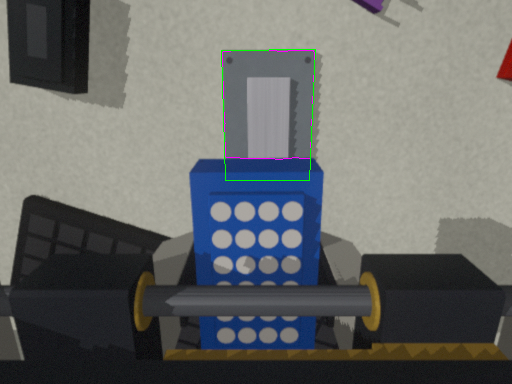

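```bash
python3 - <<'E'
s=open('h.py').read()
s=s.replace("def fit(name,views,z=0,p0=None):","def fit(name,views,z=0,p0=None,maxrow=384):").replace("s=sil(c,name,p,z); t","s=sil(c,name,p,z)[:maxrow*S]; m=m[:maxrow*S]; t")
open('h.py','w').write(s)
w=open('w.py').read()
w=w.replace("[x,y,np.radians(yaw)])","[x,y,np.radians(yaw)],int(sys.argv[7]) if len(sys.argv)>7 else 384)")
open('w.py','w').write(w)
E
python3 w.py nest .6264 -.1039 22 w3 0 155; python3 -c "
from h import *
plan((.627,-.103,.1,112))"
```

```text
[ 0.674  -0.0958  0.1851] 5.725
0.64 9647 [267. 100.] fit [ 0.6282 -0.1015] 22.03 0.016
t 5.83 at [ 0.6742 -0.0964  0.1854] yaw 111.9 w 0.0558 F [ 0.4 -0.  -2.2] q7 116
row [-0.0003,-0.0003,-0.0016],[0.0228,-0.0924,0.1708] rows>= 1.6
```

View pics/w3.png

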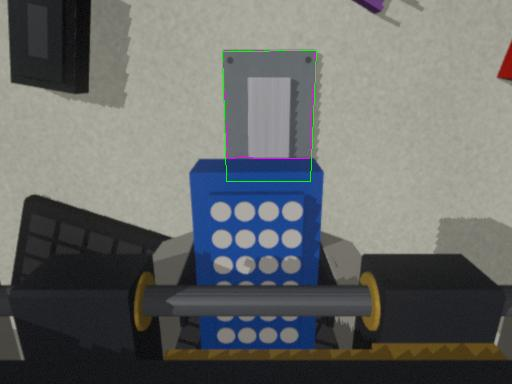

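```bash
for i in 1 2; do python3 w.py nest .6264 -.1039 22 w3 0 155; done; python3 -c "
from h import *
plan((.6277,-.1025,.06,112))"
```

```text
[ 0.6742 -0.0964  0.1854] 5.825
0.77 9925 [268. 103.] fit [ 0.6274 -0.102 ] 21.96 0.014
[ 0.6743 -0.0969  0.1856] 5.925
0.92 9872 [268. 102.] fit [ 0.6277 -0.1021] 21.72 0.014
t 6.03 at [ 0.6744 -0.0972  0.1857] yaw 111.8 w 0.0561 F [-0.1 -0.4 -2.1] q7 116
row [-0.0000,-0.0000,-0.0022],[0.0248,-0.0906,0.2514] rows>= 2.1
```

jog_arm([
  [[0,0,0],[0.025,-0.091,0.15],1],
  [[0,0,0],[0.025,-0.091,0.25],1],
  [[0,0,0],[0.025,-0.091,0.25],1],
  [[0,0,0],[0.025,-0.091,0.25],1],
  [[0,0,0],[0.025,-0.091,0.25],1],
  [[0,0,0],[0.025,-0.091,0.25],1],
  [[0,0,0],[0.025,-0.091,0.25],1],
])

```text
time: 6.9
tool_pos: [0.6284, -0.1027, 0.0618]
tool_rot: [[-0.371, 0.929, 0.002], [0.929, 0.371, -0.0], [-0.001, 0.002, -1.0]]
force: [0.0, -0.8, -2.2]
grip_width: 0.0561
```

```bash
python3 -c "
from h import *
plan((.627,-.1022,.03,112),(.627,-.1022,.012,112))
c=cam('side');cv2.imwrite('pics/s1.png',cv2.resize(c['pixels'][100:260,150:350,::-1],None,fx=4,fy=3.6))"
```

```text
t 6.9 at [ 0.6284 -0.1027  0.0618] yaw 111.8 w 0.0561 F [ 0.  -0.8 -2.2] q7 117
row [0.0011,0.0005,-0.0024],[0.0020,-0.0023,0.0636] rows>= 0.5
row [0.0011,0.0005,-0.0024],[0.0020,-0.0023,0.0996] rows>= 0.8
```

View pics/s1.png

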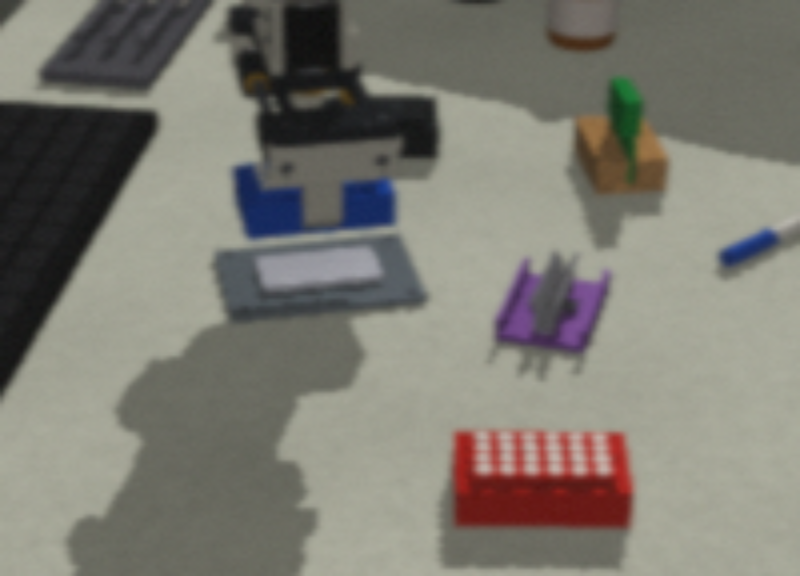

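jog_arm([
  [[0,0,0],[0.001,-0.002,0.05],1],
  [[0,0,0],[0.001,-0.002,0.064],1],
  [[0,0,0],[0.001,-0.002,0.075],1],
  [[0,0,0],[0.001,-0.002,0.085],1],
  [[0,0,0],[0.001,-0.002,0.094],1],
  [[0,0,0],[0.001,-0.002,0.1],1],
  [[0,0,0],[0.001,-0.002,0.1],1],
  [[0,0,0],[0.001,-0.002,0.1],1],
])

```text
time: 7.95
tool_pos: [0.6265, -0.1026, 0.0117]
tool_rot: [[-0.371, 0.929, 0.001], [0.929, 0.371, 0.0], [-0.0, 0.0, -1.0]]
force: [-3.8, -0.4, 7.2]
grip_width: 0.0559
```

jog_arm([
  [[0,0,0],[0,0,0],-1],
  [[0,0,0],[0,0,0],-1],
  [[0,0,0],[0,0,0],-1],
  [[0,0,0],[0,0,0],-1],
  [[0,0,0],[0,0,-0.1],-1],
  [[0,0,0],[0,0,-0.2],-1],
  [[0,0,0],[0,0,-0.3],-1],
  [[0,0,0],[0,0,-0.3],-1],
  [[0,0,0],[0,0,-0.3],-1],
  [[0,0,0],[0,0,-0.3],-1],
])

```text
time: 9.2
tool_pos: [0.6254, -0.1025, 0.1591]
tool_rot: [[-0.371, 0.929, -0.003], [0.929, 0.371, 0.0], [0.001, -0.002, -1.0]]
force: [0.1, 0.0, -1.1]
grip_width: 0.0915
```

```bash
python3 w.py blue_plate .627 -.102 22 w4 0.006; python3 -c "
from h import *
plan((.6065,.2912,.16,106.7))"
```

```text
[ 0.6254 -0.1025  0.1591] 9.2
0.79 6910 [258. 173.] fit [ 0.6272 -0.1021] 21.89 0.017
t 9.3 at [ 0.6256 -0.1025  0.1593] yaw 111.8 w 0.0918 F [-0.6  0.5 -1. ] q7 117
row [-0.0014,-0.0006,0.0565],[0.7455,0.2566,-0.0011] rows>= 6.3
```

View pics/w4.png

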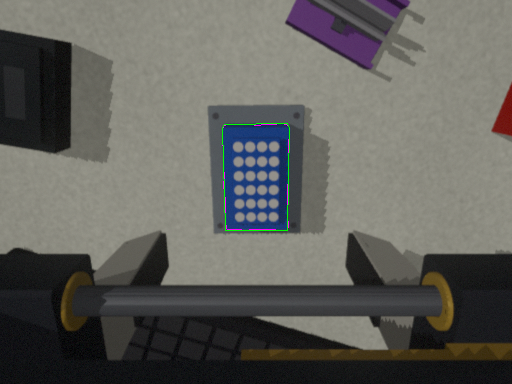

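jog_arm([
  [[0,0,0.056],[0.745,0.257,0],-1],
  [[0,0,0.056],[0.745,0.257,0],-1],
  [[0,0,0.056],[0.745,0.257,0],-1],
  [[0,0,0.056],[0.745,0.257,0],-1],
  [[0,0,0.056],[0.745,0.257,0],-1],
  [[0,0,0.056],[0.745,0.257,0],-1],
  [[0,0,0.056],[0.745,0.257,0],-1],
  [[0,0,0.056],[0.745,0.257,0],-1],
  [[0,0,0.056],[0.745,0.257,0],-1],
  [[0,0,0.056],[0.745,0.257,0],-1],
])

```text
time: 10.55
tool_pos: [0.6083, 0.2883, 0.1608]
tool_rot: [[-0.285, 0.959, 0.0], [0.959, 0.285, -0.001], [-0.001, -0.0, -1.0]]
force: [0.7, -0.2, 0.5]
grip_width: 0.0916
```

```bash
python3 w.py yellow_plate .6065 .2912 16.7 w5; python3 -c "
from h import *
plan((.6075,.2912,.06,106.7),(.6075,.2912,.007,106.7))"
```

```text
[0.6083 0.2883 0.1608] 10.55
0.78 6622 [265. 172.] fit [0.6076 0.2932] 15.77 0.017
t 10.65 at [0.6081 0.2893 0.1609] yaw 106.6 w 0.0915 F [ 0.8 -0.2  0.5] q7 77
row [0.0001,0.0003,-0.0010],[0.0042,-0.0001,0.2019] rows>= 1.6
row [0.0001,0.0003,-0.0010],[0.0042,-0.0001,0.3079] rows>= 2.5
```

View pics/w5.png

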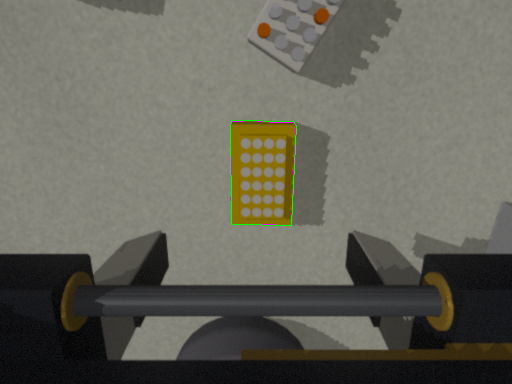

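```bash
python3 -c "
from h import *
c=cam('wrist'); print(ray(c,(240,318),.05),ray(c,(240,318),.0)); c=cam('scene'); print(ray(c,(441,300),.03)); plan((.6075,.293,.007,106.2))"
```

```text
[0.73815612 0.31213773 0.05      ] [0.77710729 0.32070636 0.        ]
[0.83705465 0.25030406 0.03      ]
t 10.75 at [0.6078 0.29   0.1609] yaw 106.7 w 0.0917 F [-0.1 -0.2  0.1] q7 77
row [0.0001,0.0001,0.0052],[0.0059,0.0010,0.3078] rows>= 2.5
```

jog_arm([
  [[0,0,0.005],[0.004,0.0005,0.1],-1],
  [[0,0,0.005],[0.004,0.0005,0.2],-1],
  [[0,0,0.005],[0.004,0.0005,0.26],-1],
  [[0,0,0.005],[0.004,0.0005,0.308],-1],
  [[0,0,0.005],[0.004,0.0005,0.308],-1],
  [[0,0,0.005],[0.004,0.0005,0.308],-1],
  [[0,0,0.005],[0.004,0.0005,0.308],-1],
])

```text
time: 11.62
tool_pos: [0.6081, 0.2934, 0.0083]
tool_rot: [[-0.28, 0.96, 0.002], [0.96, 0.28, 0.001], [0.001, 0.002, -1.0]]
force: [0.0, -0.6, 0.3]
grip_width: 0.092
```

```bash
python3 -c "
from h import *
plan((.6075,.293,.006,106.2))"
```

```text
t 11.62 at [0.6081 0.2934 0.0083] yaw 106.3 w 0.092 F [ 0.  -0.6  0.3] q7 76
row [0.0014,-0.0003,0.0009],[-0.0004,-0.0014,0.0045] rows>= 0.0
```

jog_arm([
  [[0,0,0],[0,0,0.002],1],
  [[0,0,0],[0,0,0.002],1],
  [[0,0,0],[0,0,0.002],1],
  [[0,0,0],[0,0,0.002],1],
  [[0,0,0],[0,0,0.002],1],
  [[0,0,0],[0,0,0.002],1],
])

```text
time: 12.38
tool_pos: [0.6072, 0.293, 0.0058]
tool_rot: [[-0.281, 0.96, 0.0], [0.96, 0.281, 0.0], [0.0, 0.0, -1.0]]
force: [0.0, 1.0, 1.0]
grip_width: 0.0561
```

```bash
python3 -c "
from h import *
plan((.6268,-.1021,.16,112))"
```

```text
t 12.38 at [0.6072 0.293  0.0058] yaw 106.3 w 0.0561 F [0. 1. 1.] q7 76
row [0.0000,-0.0000,-0.0634],[-0.7694,-0.1840,-0.3085] rows>= 6.8
```

jog_arm([
  [[0,0,0],[0,0,-0.1],1],
  [[0,0,0],[0,0,-0.2],1],
  [[0,0,-0.063],[-0.769,-0.184,-0.28],1],
  [[0,0,-0.063],[-0.769,-0.184,-0.28],1],
  [[0,0,-0.063],[-0.769,-0.184,-0.28],1],
  [[0,0,-0.063],[-0.769,-0.184,-0.28],1],
  [[0,0,-0.063],[-0.769,-0.184,-0.28],1],
  [[0,0,-0.063],[-0.769,-0.184,-0.28],1],
  [[0,0,-0.063],[-0.769,-0.184,-0.28],1],
  [[0,0,-0.063],[-0.769,-0.184,-0.28],1],
])

```text
time: 13.62
tool_pos: [0.6264, -0.1043, 0.1457]
tool_rot: [[-0.37, 0.929, -0.0], [0.929, 0.37, -0.001], [-0.001, -0.0, -1.0]]
force: [-0.0, 0.3, -1.7]
grip_width: 0.0558
```

jog_arm([
  [[0,0,0],[0,0,0.1],1],
  [[0,0,0],[0,0,0.1],1],
  [[0,0,0],[0,0,0.1],1],
  [[0,0,0],[0,0,0.1],1],
])

```text
time: 14.12
tool_pos: [0.6279, -0.1013, 0.0975]
tool_rot: [[-0.375, 0.927, 0.003], [0.927, 0.375, 0.0], [-0.001, 0.002, -1.0]]
force: [0.1, 0.6, -1.1]
grip_width: 0.056
```

```bash
python3 -c "
from h import *
plan((.6268,-.1021,.06,112),(.6268,-.1021,.038,112))"
```

```text
t 14.12 at [ 0.6279 -0.1013  0.0975] yaw 112.0 w 0.056 F [ 0.1  0.6 -1.1] q7 116
row [0.0015,0.0006,0.0001],[-0.0006,-0.0029,0.0750] rows>= 0.6
row [0.0015,0.0006,0.0001],[-0.0005,-0.0030,0.1190] rows>= 1.0
```

jog_arm([
  [[0,0,0],[0,0,0.05],1],
  [[0,0,0],[0,0,0.07],1],
  [[0,0,0],[0,0,0.085],1],
  [[0,0,0],[0,0,0.095],1],
  [[0,0,0],[0,0,0.105],1],
  [[0,0,0],[0,0,0.112],1],
  [[0,0,0],[0,0,0.116],1],
  [[0,0,0],[0,0,0.116],1],
  [[0,0,0],[0,0,0.116],1],
])

```text
time: 15.25
tool_pos: [0.6268, -0.1019, 0.0378]
tool_rot: [[-0.374, 0.927, 0.0], [0.927, 0.374, 0.0], [-0.0, 0.0, -1.0]]
force: [-0.0, 0.4, -1.5]
grip_width: 0.0558
```

jog_arm([
  [[0,0,0],[0,0,0.001],1],
  [[0,0,0],[0,0,0.001],-1],
  [[0,0,0],[0,0,0.001],-1],
  [[0,0,0],[0,0,0.001],-1],
  [[0,0,0],[0,0,0.001],-1],
  [[0,0,0],[0,0,-0.1],-1],
  [[0,0,0],[0,0,-0.2],-1],
  [[0,0,0],[0,0,-0.26],-1],
  [[0,0,0],[0,0,-0.26],-1],
  [[0,0,0],[0,0,-0.26],-1],
])

```text
time: 16.5
tool_pos: [0.6262, -0.1018, 0.1671]
tool_rot: [[-0.374, 0.927, -0.001], [0.927, 0.374, 0.0], [0.0, -0.001, -1.0]]
force: [0.4, 0.4, 0.1]
grip_width: 0.0922
```

```bash
python3 w.py yellow_plate .627 -.102 22 w6 0.032; python3 -c "
from h import *
plan((.63,-.3106,.16,102.6))
c=cam('side');cv2.imwrite('pics/s2.png',cv2.resize(c['pixels'][100:260,150:350,::-1],None,fx=4,fy=3.6))"
```

```text
[ 0.6262 -0.1018  0.1671] 16.5
0.57 7672 [257. 176.] fit [ 0.6274 -0.1013] 21.69 0.018
t 16.6 at [ 0.6259 -0.1018  0.1664] yaw 112.0 w 0.0921 F [ 0.8  0.  -0.9] q7 116
row [-0.0014,-0.0006,0.1040],[-0.3904,-0.1485,0.0126] rows>= 3.3
```

View pics/w6.png

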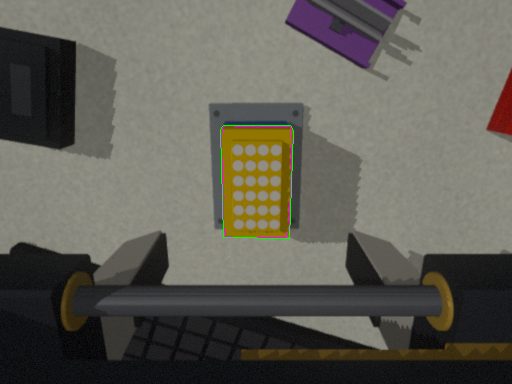

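View pics/s2.png

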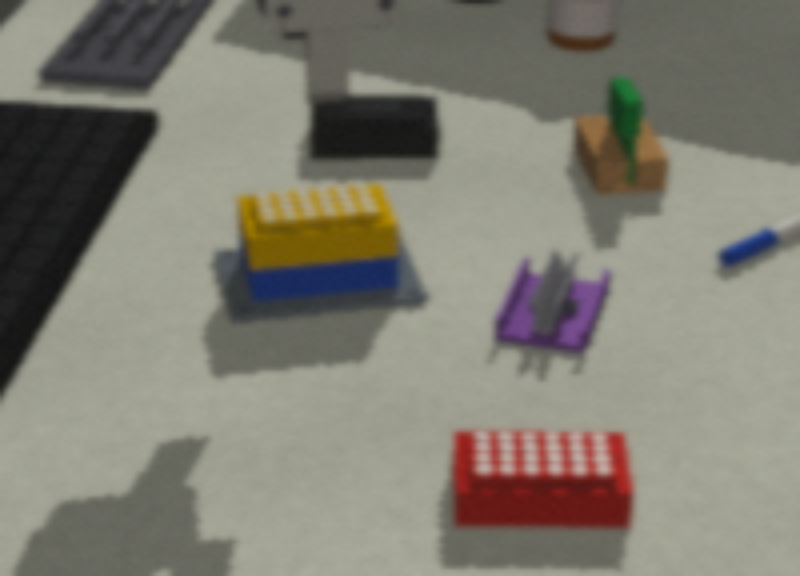

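Yellow is seated flush on blue (wrist fit at (.627, −.101), 21.7°). Now the lid.

jog_arm([
  [[0,0,0.104],[-0.39,-0.148,0.012],-1],
  [[0,0,0.104],[-0.39,-0.148,0.012],-1],
  [[0,0,0.104],[-0.39,-0.148,0.012],-1],
  [[0,0,0.104],[-0.39,-0.148,0.012],-1],
  [[0,0,0.104],[-0.39,-0.148,0.012],-1],
  [[0,0,0.104],[-0.39,-0.148,0.012],-1],
  [[0,0,0.104],[-0.39,-0.148,0.012],-1],
  [[0,0,0.104],[-0.39,-0.148,0.012],-1],
])

```text
time: 17.65
tool_pos: [0.6315, -0.3089, 0.162]
tool_rot: [[-0.22, 0.975, 0.0], [0.975, 0.22, 0.0], [0.0, 0.0, -1.0]]
force: [0.1, -0.2, 0.0]
grip_width: 0.0918
```

```bash
python3 w.py lid .63 -.3106 12.6 w7;python3 w.py lid .63 -.3106 12.6 w7; python3 -c "
from h import *
plan((.63,-.3106,.007,102.6))"
```

```text
[ 0.6315 -0.3089  0.162 ] 17.65
0.81 6545 [257. 170.] fit [ 0.6309 -0.3083] 11.96 0.015
[ 0.6313 -0.3096  0.1619] 17.75
0.65 6587 [258. 170.] fit [ 0.631  -0.3083] 11.79 0.015
t 17.85 at [ 0.6311 -0.3101  0.1619] yaw 102.6 w 0.0918 F [-0.1 -0.4  0.9] q7 126
row [0.0001,-0.0000,0.0002],[-0.0005,-0.0024,0.3097] rows>= 2.5
```

View pics/w7.png

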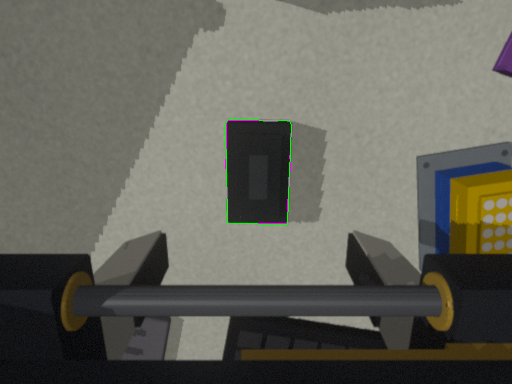

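jog_arm([
  [[0,0,0.007],[0.004,0.001,0.1],-1],
  [[0,0,0.007],[0.004,0.001,0.2],-1],
  [[0,0,0.007],[0.004,0.001,0.26],-1],
  [[0,0,0.007],[0.004,0.001,0.309],-1],
  [[0,0,0.007],[0.004,0.001,0.309],-1],
  [[0,0,0.007],[0.004,0.001,0.309],-1],
  [[0,0,0.007],[0.004,0.001,0.309],-1],
  [[0,0,0.007],[0.004,0.001,0.309],-1],
])

```text
time: 18.85
tool_pos: [0.6316, -0.3087, 0.0084]
tool_rot: [[-0.207, 0.978, 0.002], [0.978, 0.207, -0.001], [-0.001, 0.001, -1.0]]
force: [-0.4, -0.1, 0.3]
grip_width: 0.0914
```

```bash
python3 -c "
from h import *
plan((.631,-.3085,.006,101.9))"
```

```text
t 18.85 at [ 0.6316 -0.3087  0.0084] yaw 102.0 w 0.0914 F [-0.4 -0.1  0.3] q7 126
row [0.0009,0.0006,0.0007],[0.0006,-0.0012,0.0047] rows>= 0.0
```

jog_arm([
  [[0,0,0],[0,0,0.002],1],
  [[0,0,0],[0,0,0.002],1],
  [[0,0,0],[0,0,0.002],1],
  [[0,0,0],[0,0,0.002],1],
  [[0,0,0],[0,0,0.002],1],
  [[0,0,0],[0,0,0.002],1],
])

```text
time: 19.6
tool_pos: [0.6311, -0.3083, 0.0062]
tool_rot: [[-0.207, 0.978, -0.0], [0.978, 0.207, 0.0], [0.0, 0.0, -1.0]]
force: [-0.0, 0.1, -0.7]
grip_width: 0.0556
```

```bash
python3 -c "
from h import *
plan((.627,-.1019,.12,111.8))"
```

```text
t 19.6 at [ 0.6311 -0.3083  0.0062] yaw 102.0 w 0.0556 F [-0.   0.1 -0.7] q7 126
row [0.0000,-0.0000,-0.1092],[0.4056,0.0777,-0.2276] rows>= 3.8
```

jog_arm([
  [[0,0,0],[0,0,-0.12],1],
  [[0,0,0],[0,0,-0.228],1],
  [[0,0,0],[0,0,-0.228],1],
  [[0,0,-0.109],[0.4056,0.078,-0.228],1],
  [[0,0,-0.109],[0.4056,0.078,-0.228],1],
  [[0,0,-0.109],[0.4056,0.078,-0.228],1],
  [[0,0,-0.109],[0.4056,0.078,-0.228],1],
  [[0,0,-0.109],[0.4056,0.078,-0.228],1],
  [[0,0,-0.109],[0.4056,0.078,-0.228],1],
  [[0,0,-0.109],[0.4056,0.078,-0.228],1],
])

```text
time: 20.85
tool_pos: [0.6269, -0.1045, 0.12]
tool_rot: [[-0.368, 0.93, -0.0], [0.93, 0.368, -0.001], [-0.001, -0.001, -1.0]]
force: [0.2, -0.8, -1.1]
grip_width: 0.0556
```

```bash
python3 -c "
from h import *
for n in ('side','side','scene'): c=cam(n)
plan((.627,-.1019,.0642,111.8))"
```

```text
t 21.0 at [ 0.627  -0.1032  0.1201] yaw 111.7 w 0.0558 F [-0.3  0.4 -0.5] q7 116
row [-0.0001,0.0002,-0.0014],[0.0026,0.0009,0.1119] rows>= 0.9
```

jog_arm([
  [[0,0,0],[0,0,0.05],1],
  [[0,0,0],[0,0,0.065],1],
  [[0,0,0],[0,0,0.08],1],
  [[0,0,0],[0,0,0.09],1],
  [[0,0,0],[0,0,0.1],1],
  [[0,0,0],[0,0,0.107],1],
  [[0,0,0],[0,0,0.112],1],
  [[0,0,0],[0,0,0.112],1],
  [[0,0,0],[0,0,0.112],1],
])

```text
time: 22.12
tool_pos: [0.6272, -0.1019, 0.0643]
tool_rot: [[-0.371, 0.929, 0.0], [0.929, 0.371, 0.0], [-0.0, 0.0, -1.0]]
force: [-0.4, -0.0, -0.5]
grip_width: 0.0558
```

jog_arm([
  [[0,0,0],[0,0,0.001],1],
  [[0,0,0],[0,0,0.001],-1],
  [[0,0,0],[0,0,0.001],-1],
  [[0,0,0],[0,0,0.001],-1],
  [[0,0,0],[0,0,0.001],-1],
  [[0,0,0],[0,0,-0.1],-1],
  [[0,0,0],[0,0,-0.2],-1],
  [[0,0,0],[0,0,-0.22],-1],
  [[0,0,0],[0,0,-0.22],-1],
  [[0,0,0],[0,0,-0.22],-1],
])

```text
time: 23.38
tool_pos: [0.6262, -0.1018, 0.1726]
tool_rot: [[-0.371, 0.929, -0.003], [0.929, 0.371, 0.0], [0.001, -0.002, -1.0]]
force: [-0.2, -0.5, 0.1]
grip_width: 0.0919
```

```bash
python3 w.py lid .627 -.102 22 w8 0.058; python3 -c "
from h import *
plan((.47,-.09,.17,90),(.45,-.3,.17,17))
c=cam('side');cv2.imwrite('pics/s3.png',cv2.resize(c['pixels'][100:260,150:350,::-1],None,fx=4,fy=3.6))"
```

```text
[ 0.6262 -0.1018  0.1726] 23.375
0.72 8832 [258. 186.] fit [ 0.6273 -0.1016] 22.01 0.016
t 23.48 at [ 0.6263 -0.1018  0.1726] yaw 111.8 w 0.0915 F [-1.2  0.7  1. ] q7 117
row [-0.0016,-0.0005,0.2420],[0.1379,-0.2814,0.0061] rows>= 2.5
row [-0.0018,0.0007,1.0531],[-0.2373,-0.4744,0.0061] rows>= 8.9
```

View pics/w8.png

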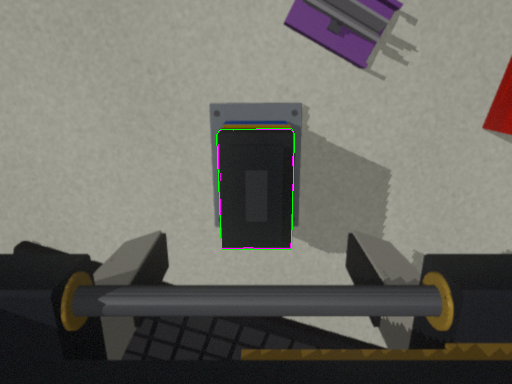

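View pics/s3.png

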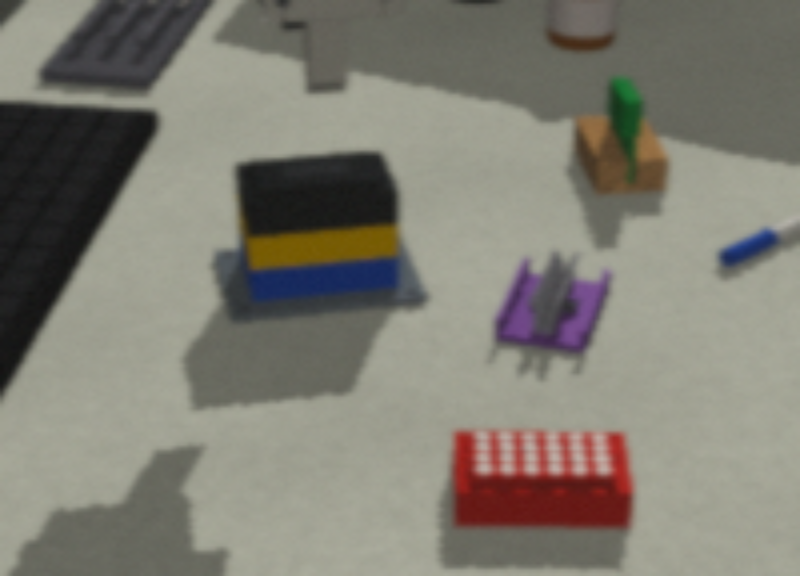

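jog_arm([
  [[0,0,1.0],[0.13,-0.28,0.005],-1],
  [[0,0,1.0],[0.13,-0.28,0.005],-1],
  [[0,0,1.0],[0.13,-0.28,0.005],-1],
  [[0,0,1.0],[0.13,-0.28,0.005],-1],
  [[0,0,1.0],[0.13,-0.28,0.005],-1],
  [[0,0,1.0],[0.13,-0.28,0.005],-1],
  [[0,0,1.0],[0.13,-0.28,0.005],-1],
  [[0,0,1.0],[0.13,-0.28,0.005],-1],
  [[0,0,1.0],[0.13,-0.28,0.005],-1],
])

```text
time: 24.65
tool_pos: [0.4727, -0.0934, 0.1712]
tool_rot: [[0.93, 0.367, -0.001], [0.367, -0.93, -0.0], [-0.001, -0.0, -1.0]]
force: [0.1, 0.1, -1.3]
grip_width: 0.0917
```

```bash
python3 -c "
from h import *
plan((.474,-.086,.17,-5.5))"
```

```text
t 24.65 at [ 0.4727 -0.0934  0.1712] yaw 21.6 w 0.0917 F [ 0.1  0.1 -1.3] q7 33
row [0.0000,0.0006,0.3006],[0.0078,-0.0128,0.0024] rows>= 2.5
```

jog_arm([
  [[0,0,0.3],[0.008,-0.012,0.002],-1],
  [[0,0,0.3],[0.008,-0.012,0.002],-1],
  [[0,0,0.3],[0.008,-0.012,0.002],-1],
  [[0,0,0.3],[0.008,-0.012,0.002],-1],
  [[0,0,0.3],[0.008,-0.012,0.002],-1],
  [[0,0,0.3],[0.008,-0.012,0.002],-1],
  [[0,0,0.3],[0.008,-0.012,0.002],-1],
  [[0,0,0.3],[0.008,-0.012,0.002],-1],
])

```text
time: 25.65
tool_pos: [0.4745, -0.0865, 0.1708]
tool_rot: [[0.996, -0.091, 0.0], [-0.091, -0.996, 0.0], [0.0, -0.0, -1.0]]
force: [0.1, 0.1, -0.7]
grip_width: 0.0921
```

```bash
python3 w.py clip .474 -.0862 -5.5 w9; python3 -c "
from h import *
plan()
c=cam('wrist'); cv2.imwrite('pics/w9b.png',cv2.resize(c['pixels'][80:280,150:370,::-1],None,fx=3,fy=3)); print(models.pinpoint(c,'clip'))"
```

```text
[ 0.4745 -0.0865  0.1708] 25.65
0.78 4835 [255. 166.] fit [ 0.4745 -0.0855] -6.05 0.063
t 25.75 at [ 0.4745 -0.0864  0.1707] yaw -5.2 w 0.0916 F [0.3 0.4 0.2] q7 8
[{'xy': [252.7, 165.5], 'score': 0.87}]
```

View pics/w9.png

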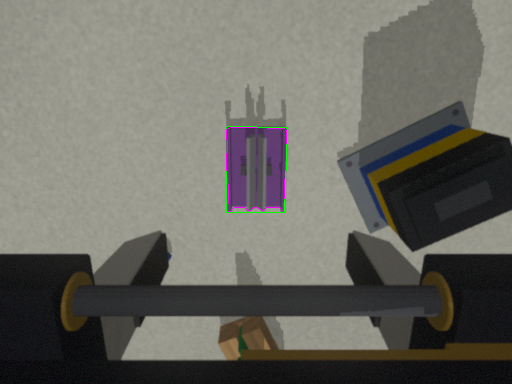

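View pics/w9b.png

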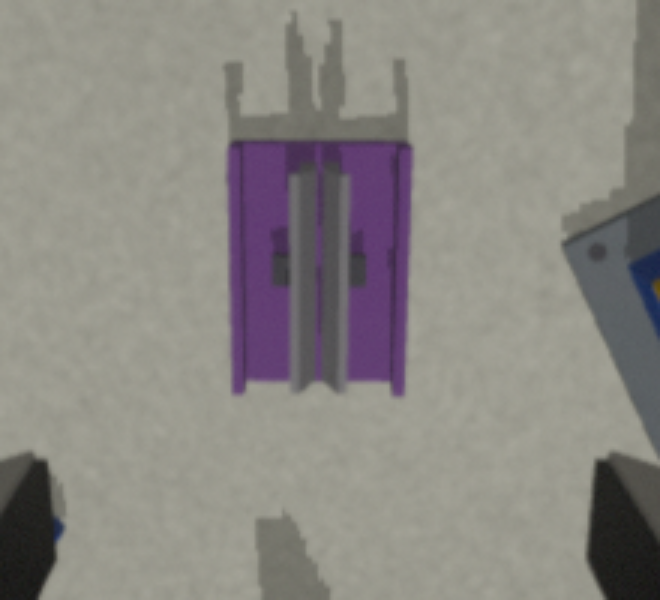

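```bash
python3 -c "
from h import *
c=cam('wrist')
for p in [(256.3,135),(256.3,208),(252.7,165.5)]: print(ray(c,p,.031 if p[0]>255 else 0))
plan((.474,-.0855,.17,-6),(.448,-.3,.17,17))"
```

```text
[ 0.47852589 -0.04882697  0.031     ]
[ 0.47232124 -0.11617759  0.031     ]
[ 0.4717763  -0.08319541  0.        ]
t 25.9 at [ 0.4745 -0.0864  0.1707] yaw -5.2 w 0.0919 F [-0.5  0.4 -0.6] q7 8
row [-0.0000,-0.0000,0.0087],[-0.0012,-0.0017,0.0014] rows>= 0.1
row [-0.0000,-0.0000,-0.2468],[-0.0140,0.4303,0.0014] rows>= 3.4
```

jog_arm([
  [[0,0,-0.247],[-0.014,0.43,0.001],-1],
  [[0,0,-0.247],[-0.014,0.43,0.001],-1],
  [[0,0,-0.247],[-0.014,0.43,0.001],-1],
  [[0,0,-0.247],[-0.014,0.43,0.001],-1],
  [[0,0,-0.247],[-0.014,0.43,0.001],-1],
  [[0,0,-0.247],[-0.014,0.43,0.001],-1],
  [[0,0,-0.247],[-0.014,0.43,0.001],-1],
  [[0,0,-0.247],[-0.014,0.43,0.001],-1],
  [[0,0,-0.247],[-0.014,0.43,0.001],-1],
])

```text
time: 27.02
tool_pos: [0.4483, -0.2992, 0.1703]
tool_rot: [[0.956, 0.294, 0.0], [0.294, -0.956, 0.0], [0.0, -0.0, -1.0]]
force: [-0.4, 0.4, 0.6]
grip_width: 0.0916
```

```bash
python3 w.py rack .4515 -.299 18 w10;python3 w.py card .4515 -.299 18 w11 0.005; python3 -c "
from h import *
plan()
c=cam('wrist'); cv2.imwrite('pics/w11b.png',cv2.resize(c['pixels'][80:280,150:370,::-1],None,fx=3,fy=3)); print(models.pinpoint(c,'card'))"
```

```text
[ 0.4483 -0.2992  0.1703] 27.025
0.69 3453 [248. 170.] fit [ 0.4511 -0.2975] 18.58 0.273
[ 0.4481 -0.2996  0.1703] 27.125
0.56 1130 [258. 180.] fit [ 0.4503 -0.2945] 17.74 0.058
t 27.23 at [ 0.448  -0.2998  0.1703] yaw 17.0 w 0.0917 F [-0.2 -0.7 -0.2] q7 55
[{'xy': [258.5, 166.5], 'score': 0.73}]
```

View pics/w11.png

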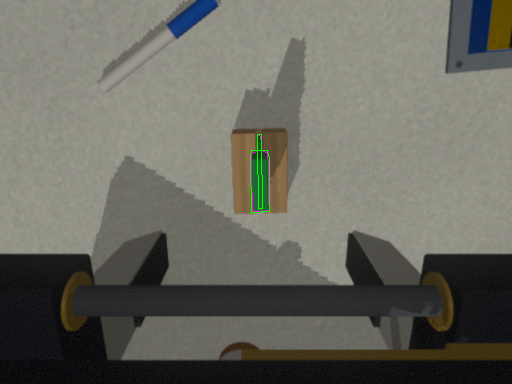

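View pics/w11b.png

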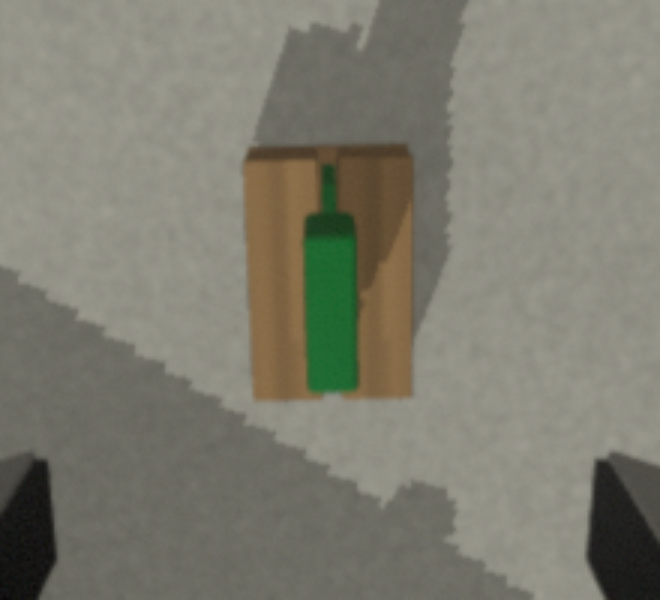

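```bash
python3 -c "
from h import *
c=cam('wrist')
f=lambda u,v,z: print((u,v),np.round(ray(c,(u/3+150-.33,v/3+80-.33),z),4))
for p in [(305,235),(356,233),(358,390),(307,392),(331.5,312.5)]: f(*p,.071)
f(328,165,.043); f(306,218,.041);f(354,214,.041)
print('rack'); 
for p in [(247,158),(412,158),(412,397),(254,400)]: f(*p,.028)
f(328,152,.028); f(332,400,.028)
plan()
c=cam('wrist'); c2=cam('scene'); 
cv2.imwrite('pics/sc.png',cv2.resize(c2['pixels'][170:230,70:140,::-1],None,fx=8,fy=8))
c2=cam('side'); cv2.imwrite('pics/sd.png',cv2.resize(c2['pixels'][110:160,280:330,::-1],None,fx=10,fy=10))
"
```

```text
(305, 235) [ 0.4376 -0.2757  0.071 ]
(356, 233) [ 0.4498 -0.2714  0.071 ]
(358, 390) [ 0.4633 -0.3121  0.071 ]
(307, 392) [ 0.4504 -0.3166  0.071 ]
(331.5, 312.5) [ 0.4501 -0.2934  0.071 ]
(328, 165) [ 0.4394 -0.2611  0.043 ]
(306, 218) [ 0.438  -0.2775  0.041 ]
(354, 214) [ 0.4506 -0.2724  0.041 ]
rack
(247, 158) [ 0.4171 -0.2682  0.028 ]
(412, 158) [ 0.4629 -0.2542  0.028 ]
(412, 397) [ 0.4866 -0.3249  0.028 ]
(254, 400) [ 0.4397 -0.3403  0.028 ]
(328, 152) [ 0.4391 -0.2597  0.028 ]
(332, 400) [ 0.463  -0.3332  0.028 ]
t 27.38 at [ 0.448  -0.2999  0.1702] yaw 17.0 w 0.0918 F [ 0.  -0.1 -0. ] q7 55
```

View pics/sd.png

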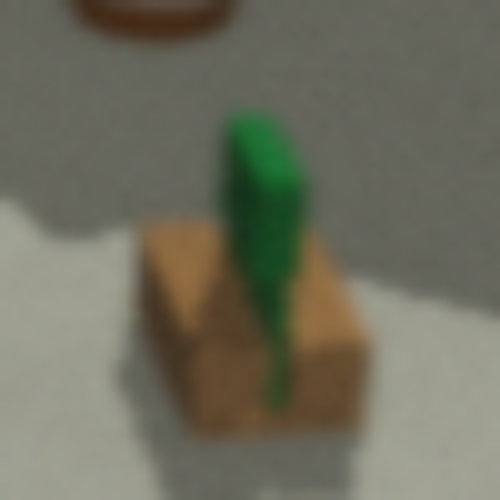

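```bash
python3 -c "
from h import *
plan((.4502,-.294,.037,17.5))"
```

```text
t 27.52 at [ 0.448  -0.2999  0.1702] yaw 17.0 w 0.0918 F [ 0.2 -0.4  0.3] q7 55
row [-0.0000,-0.0000,-0.0055],[0.0078,-0.0101,0.2665] rows>= 2.1
```

jog_arm([
  [[0,0,-0.006],[0.0078,-0.01,0.08],-1],
  [[0,0,-0.006],[0.0078,-0.01,0.16],-1],
  [[0,0,-0.006],[0.0078,-0.01,0.22],-1],
  [[0,0,-0.006],[0.0078,-0.01,0.266],-1],
  [[0,0,-0.006],[0.0078,-0.01,0.266],-1],
  [[0,0,-0.006],[0.0078,-0.01,0.266],-1],
  [[0,0,-0.006],[0.0078,-0.01,0.266],-1],
  [[0,0,-0.006],[0.0078,-0.01,0.266],-1],
])

```text
time: 28.52
tool_pos: [0.4507, -0.2942, 0.038]
tool_rot: [[0.953, 0.302, 0.001], [0.302, -0.953, -0.001], [0.001, 0.001, -1.0]]
force: [0.7, -1.1, 0.1]
grip_width: 0.0921
```

```bash
python3 -c "
from h import *
plan((.4502,-.294,.037,17.5))
c=cam('wrist'); cv2.imwrite('pics/w12.png',c['pixels'][:,:,::-1])"
```

```text
t 28.52 at [ 0.4507 -0.2942  0.038 ] yaw 17.5 w 0.0921 F [ 0.7 -1.1  0.1] q7 60
row [0.0006,-0.0007,0.0005],[-0.0009,-0.0007,0.0021] rows>= 0.0
```

View pics/w12.png

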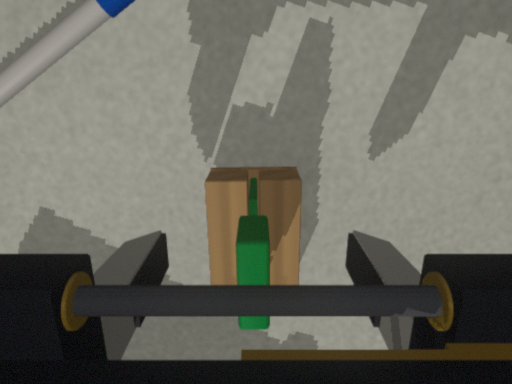

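jog_arm([
  [[0,0,0],[0,0,0],1],
  [[0,0,0],[0,0,0],1],
  [[0,0,0],[0,0,0],1],
  [[0,0,0],[0,0,0],1],
  [[0,0,0],[0,0,0],1],
  [[0,0,0],[0,0,0],1],
  [[0,0,0],[0,0,0],1],
  [[0,0,0],[0,0,0],1],
  [[0,0,0],[0,0,0],1],
  [[0,0,0],[0,0,0],1],
], grip_force=40)

```text
time: 29.82
tool_pos: [0.45, -0.294, 0.0372]
tool_rot: [[0.954, 0.301, -0.0], [0.301, -0.954, 0.0], [-0.0, -0.0, -1.0]]
force: [-0.5, 0.2, 0.6]
grip_width: 0.0138
```

```bash
python3 -c "
from h import *
plan((.475,-.084,.16,-5.6))"
```

```text
t 29.82 at [ 0.45   -0.294   0.0372] yaw 17.5 w 0.0138 F [-0.5  0.2  0.6] q7 60
row [-0.0001,0.0002,0.2571],[0.1742,-0.3855,-0.2456] rows>= 3.9
```

jog_arm([
  [[0,0,0],[0,0,-0.06],1],
  [[0,0,0],[0,0,-0.14],1],
  [[0,0,0],[0,0,-0.24],1],
  [[0,0,0],[0,0,-0.24],1],
  [[0,0,0.257],[0.174,-0.386,-0.24],1],
  [[0,0,0.257],[0.174,-0.386,-0.24],1],
  [[0,0,0.257],[0.174,-0.386,-0.24],1],
  [[0,0,0.257],[0.174,-0.386,-0.24],1],
  [[0,0,0.257],[0.174,-0.386,-0.24],1],
  [[0,0,0.257],[0.174,-0.386,-0.24],1],
])

```text
time: 31.08
tool_pos: [0.4746, -0.0844, 0.1568]
tool_rot: [[0.995, -0.098, -0.001], [-0.098, -0.995, -0.0], [-0.001, 0.001, -1.0]]
force: [-0.7, -0.8, -0.7]
grip_width: 0.0139
```

jog_arm([
  [[0,0,0],[0,0,0.09],1],
  [[0,0,0],[0,0,0.09],1],
  [[0,0,0],[0,0,0.09],1],
  [[0,0,0],[0,0,0.09],1],
  [[0,0,0],[0,0,0.09],1],
  [[0,0,0],[0,0,0.09],1],
])

```text
time: 31.82
tool_pos: [0.4753, -0.0837, 0.1127]
tool_rot: [[0.995, -0.097, 0.001], [-0.097, -0.995, 0.0], [0.001, -0.0, -1.0]]
force: [-0.8, -0.1, -1.1]
grip_width: 0.0137
```

```bash
python3 -c "
from h import *
plan((.475,-.084,.07,-5.6),(.475,-.084,.038,-5.6))
c=cam('wrist'); cv2.imwrite('pics/w13.png',c['pixels'][:,:,::-1])
c=cam('side');cv2.imwrite('pics/s4.png',cv2.resize(c['pixels'][120:210,240:340,::-1],None,fx=6,fy=6))
c=cam('scene');cv2.imwrite('pics/c4.png',cv2.resize(c['pixels'][140:240,150:250,::-1],None,fx=6,fy=6))"
```

```text
t 31.82 at [ 0.4753 -0.0837  0.1127] yaw -5.6 w 0.0137 F [-0.8 -0.1 -1.1] q7 11
row [-0.0002,-0.0005,0.0003],[-0.0005,0.0007,0.0854] rows>= 0.7
row [-0.0002,-0.0005,0.0003],[-0.0006,0.0007,0.1494] rows>= 1.2
```

View pics/w13.png

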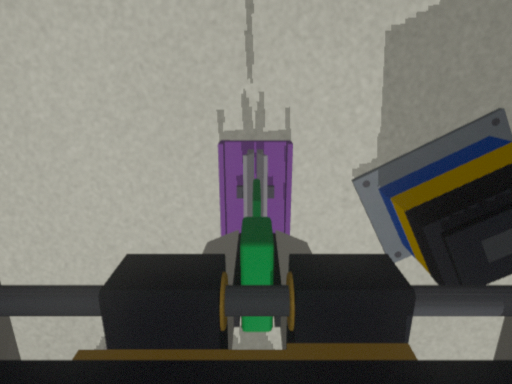

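View pics/s4.png

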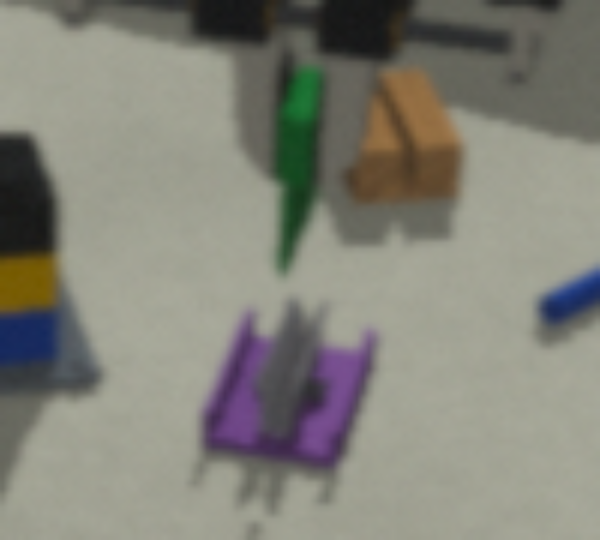

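View pics/c4.png

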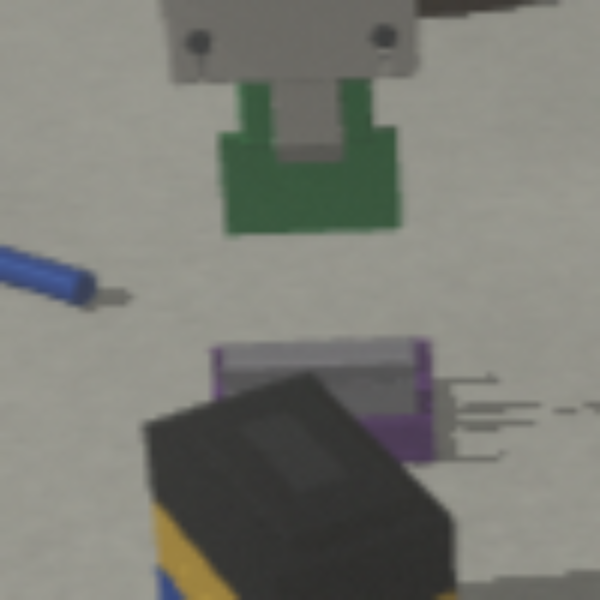

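```bash
python3 -c "
from h import *
s=status.state();c=cam('side');im=c['pixels'][:,:,::-1].copy()
im=cv2.resize(im[120:210,240:340],None,fx=6,fy=6)
p=[s['tool_pos'][0],s['tool_pos'][1],np.radians(-5.6)]
for g in G['card']:
    h=cv2.convexHull(((proj(c,place(g,p,s['tool_pos'][2]-.032))-[240,120]+.5)*6).astype(np.float32)); cv2.polylines(im,[np.round(h).astype(int)],True,(0,0,255),1)
cv2.imwrite('pics/s5.png',im)"
```

```text
(no output)
```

View pics/s5.png

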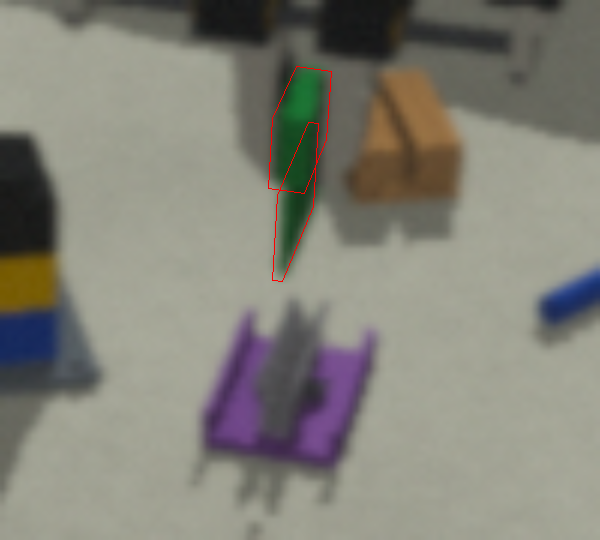

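jog_arm([
  [[0,0,0],[0,0,0.05],1],
  [[0,0,0],[0,0,0.084],1],
  [[0,0,0],[0,0,0.095],1],
  [[0,0,0],[0,0,0.105],1],
  [[0,0,0],[0,0,0.112],1],
  [[0,0,0],[0,0,0.112],1],
])

```text
time: 32.78
tool_pos: [0.4751, -0.0837, 0.0563]
tool_rot: [[0.995, -0.097, 0.0], [-0.097, -0.995, 0.0], [0.0, -0.0, -1.0]]
force: [-0.2, 0.3, -0.1]
grip_width: 0.0142
```

```bash
python3 -c "
from h import *
plan((.475,-.084,.038,-5.6))
c=cam('wrist'); cv2.imwrite('pics/w14.png',c['pixels'][:,:,::-1])
c=cam('side');cv2.imwrite('pics/s6.png',cv2.resize(c['pixels'][120:210,240:340,::-1],None,fx=6,fy=6))"
```

```text
t 32.77 at [ 0.4751 -0.0837  0.0563] yaw -5.6 w 0.0142 F [-0.2  0.3 -0.1] q7 15
row [-0.0000,-0.0001,0.0002],[-0.0001,0.0006,0.0366] rows>= 0.3
```

View pics/w14.png

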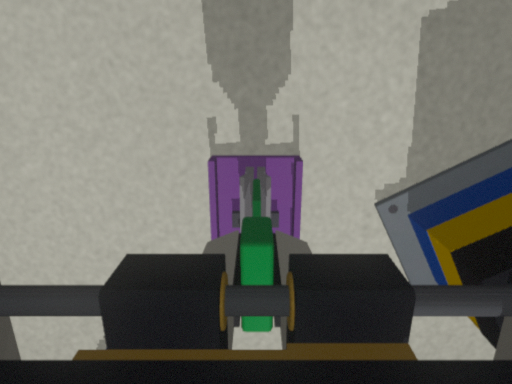

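View pics/s6.png

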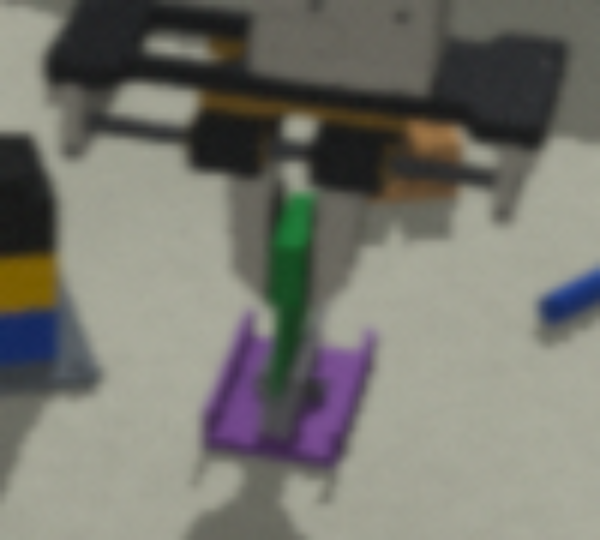

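```bash
python3 -c "
from h import *
c=cam('side')
for z in (.09,.1,.11,.12,.13,.14,.15): print(z,ray(c,(240+75/6,120+155/6),z), ray(c,(240+500/6,120+220/6),z))
from h import *
cr=place(box(.092,.056,.0,.1),(.6273,-.1016,np.radians(22)),0); print(cr)
"
```

```text
0.09 [ 0.5675661  -0.11781212  0.09      ] [ 0.39369616 -0.09740478  0.09      ]
0.1 [ 0.56459533 -0.10029501  0.1       ] [ 0.39387355 -0.08025717  0.1       ]
0.11 [ 0.56162455 -0.0827779   0.11      ] [ 0.39405095 -0.06310956  0.11      ]
0.12 [ 0.55865378 -0.06526079  0.12      ] [ 0.39422835 -0.04596196  0.12      ]
0.13 [ 0.55568301 -0.04774368  0.13      ] [ 0.39440575 -0.02881435  0.13      ]
0.14 [ 0.55271224 -0.03022657  0.14      ] [ 0.39458315 -0.01166675  0.14      ]
0.15 [ 0.54974147 -0.01270946  0.15      ] [0.39476055 0.00548086 0.15      ]
[[ 0.59513853 -0.14479305  0.        ]
 [ 0.59513853 -0.14479305  0.1       ]
 [ 0.57416056 -0.09287076  0.        ]
 [ 0.57416056 -0.09287076  0.1       ]
 [ 0.68043944 -0.11032924  0.        ]
 [ 0.68043944 -0.11032924  0.1       ]
 [ 0.65946147 -0.05840695  0.        ]
 [ 0.65946147 -0.05840695  0.1       ]]
```

jog_arm([
  [[0,0,0],[0,0,0.01],1],
  [[0,0,0],[0,0,0.018],1],
  [[0,0,0],[0,0,0.025],1],
  [[0,0,0],[0,0,0.03],1],
  [[0,0,0],[0,0,0.03],1],
])

```text
time: 33.55
tool_pos: [0.4746, -0.0837, 0.0408]
tool_rot: [[0.995, -0.097, -0.001], [-0.097, -0.995, 0.0], [-0.001, 0.0, -1.0]]
force: [-1.1, -0.2, -2.7]
grip_width: 0.0137
```

jog_arm([
  [[0,0,0],[0,0,0.004],1],
  [[0,0,0],[0,0,0.006],1],
  [[0,0,0],[0,0,0.007],1],
  [[0,0,0],[0,0,0.008],1],
  [[0,0,0],[0,0,0.008],1],
])

```text
time: 34.17
tool_pos: [0.4751, -0.0838, 0.038]
tool_rot: [[0.995, -0.098, 0.001], [-0.098, -0.995, 0.001], [0.0, -0.001, -1.0]]
force: [-4.0, 0.9, 15.8]
grip_width: 0.0139
```

```bash
python3 -c "
from h import *
plan((.475,-.084,.038,-5.6))
c=cam('wrist'); cv2.imwrite('pics/w15.png',c['pixels'][:,:,::-1])
s=status.state();c=cam('side');im=c['pixels'][:,:,::-1].copy()
im=cv2.resize(im[120:210,240:340],None,fx=6,fy=6)
p=[.475,-.084,np.radians(-5.6)]
for g in G['card']:
    h=cv2.convexHull(((proj(c,place(g,p,.006))-[240,120]+.5)*6).astype(np.float32)); cv2.polylines(im,[np.round(h).astype(int)],True,(0,0,255),1)
cv2.imwrite('pics/s7.png',im)"
```

```text
t 34.17 at [ 0.4751 -0.0838  0.038 ] yaw -5.6 w 0.0139 F [-4.   0.9 15.8] q7 16
row [-0.0004,-0.0003,0.0000],[-0.0001,0.0005,0.0001] rows>= 0.0
```

View pics/s7.png

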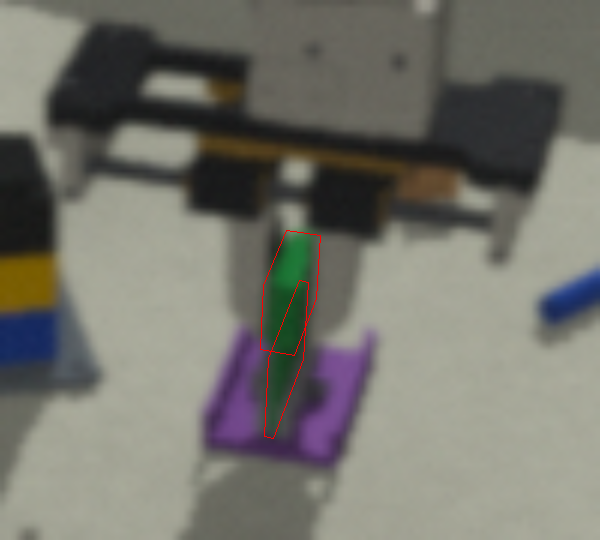

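jog_arm([
  [[0,0,0],[0,0,0.001],1],
  [[0,0,0],[0,0,0.001],1],
  [[0,0,0],[0,0,0.001],1],
])

```text
time: 34.65
tool_pos: [0.4751, -0.0837, 0.038]
tool_rot: [[0.995, -0.098, 0.001], [-0.098, -0.995, 0.001], [0.001, -0.001, -1.0]]
force: [-6.5, 0.7, 24.1]
grip_width: 0.0134
```

jog_arm([
  [[0,0,0],[0,0,-0.002],-0.2],
  [[0,0,0],[0,0,-0.002],-0.2],
  [[0,0,0],[0,0,-0.002],-0.2],
  [[0,0,0],[0,0,-0.002],-0.2],
  [[0,0,0],[0,0,-0.05],-0.2],
  [[0,0,0],[0,0,-0.15],-0.2],
  [[0,0,0],[0,0,-0.26],-0.2],
  [[0,0,0],[0,0,-0.26],-0.2],
  [[0,0,0],[0,0,-0.26],-0.2],
  [[0,0,0],[0,0,-0.26],-0.2],
])

```text
time: 35.9
tool_pos: [0.4741, -0.0835, 0.1655]
tool_rot: [[0.995, -0.097, -0.002], [-0.097, -0.995, -0.0], [-0.002, 0.0, -1.0]]
force: [0.8, 0.2, -0.4]
grip_width: 0.055
```

```bash
python3 w.py card .475 -.084 -5.6 w16 .006; python3 -c "
from h import *
plan()
for n in('side','scene'):
    c=cam(n);im=c['pixels'][:,:,::-1].copy()
    o=(190,100) if n=='side' else (150,150)
    im=cv2.resize(im[o[1]:o[1]+120,o[0]:o[0]+150],None,fx=5,fy=5)
    for nm,p,z in [('card',[.475,-.084,np.radians(-5.6)],.006),('lid',[.6273,-.1016,np.radians(22)],.058)]:
      for g in G[nm]:
        h=cv2.convexHull(((proj(c,place(g,p,z))-o+.5)*5).astype(np.float32)); cv2.polylines(im,[np.round(h).astype(int)],True,(0,0,255),1)
    cv2.imwrite(f'pics/{n}8.png',im)"
```

```text
[ 0.4741 -0.0835  0.1655] 35.9
0.9 1173 [256. 188.] fit [ 0.4754 -0.0842] -6.1 0.056
t 36.0 at [ 0.4742 -0.0837  0.1656] yaw -5.6 w 0.0549 F [0.7 0.2 0.2] q7 9
```

View pics/w16.png

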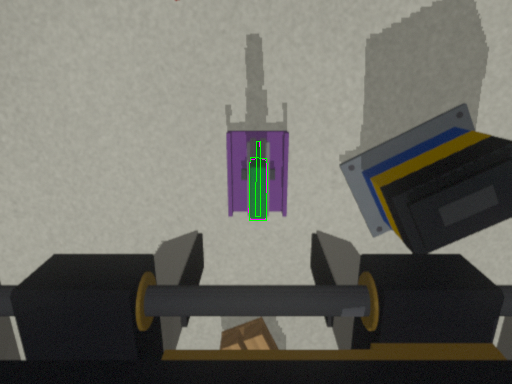

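View pics/side8.png

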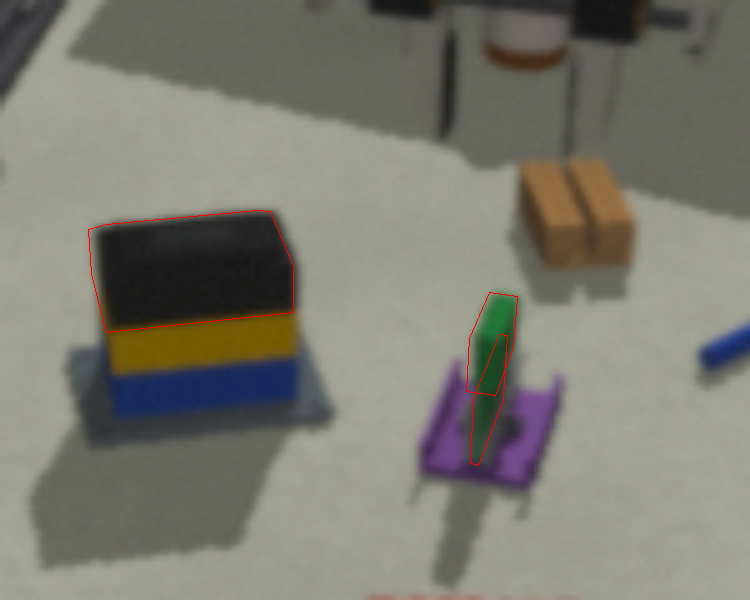

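View pics/scene8.png

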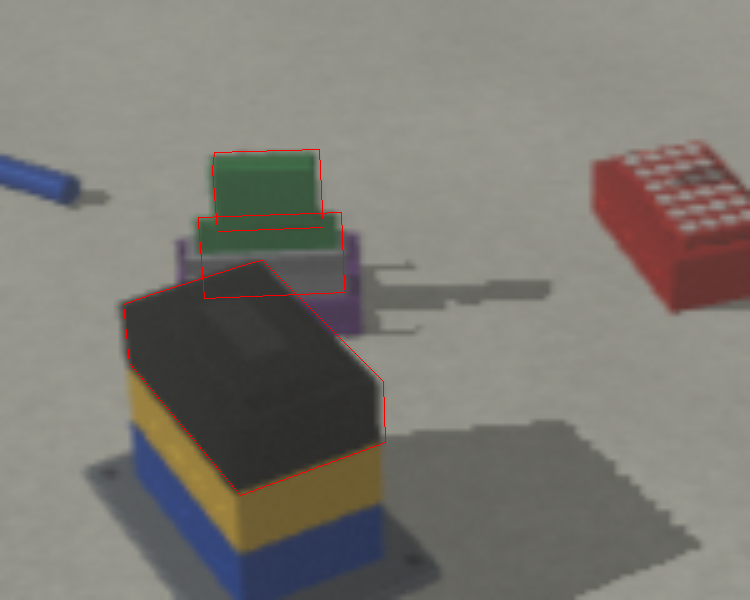

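```bash
python3 -c "
from plant import order; print(order.close_job())"
```

```text
the job is handed in; nothing more can be done
None
```

The job is handed in at about 36 s of the 118 s allowed. The blue plate, yellow plate and black lid are stacked on the nest, and the green card is in the clip. The hand-in returned no verdict.

- **Stack:** After each release, the wrist camera put the plate within about 1 mm of the others, around (0.627, −0.102) at 22°. The side view shows the three plates flush on each other.
- **Seating of the plates:** Blue met the nest with 7 N at its seated height. Yellow and the lid showed no contact force when released at their seated heights, so their seating rests on the camera views.
- **Card:** The force rose from 16 N to 24 N with no further movement, more than the 10 N the clip needs, so I take it as on the base. The views after release put it upright at (0.475, −0.084), which matches the clip's centre and direction to about 1–2 mm.
- **Red plate:** I never went near it with the gripper down. I did not measure its position again at the end.
- **Disagreements:** The network mistook the red plate for the card in the first side picture, so I discarded that. The early two-camera position of the nest was about 2 mm off the wrist camera's, and I used the wrist camera's.

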